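# Isolate and open a door-interlocked control box

### The arm

A 7-joint arm with a two-finger parallel gripper is mounted at the origin on a cart in front of the work surface, level with it; the furniture and walls round the work are solid. World frame = base frame: x ahead of the robot, y to its left, z up, the work surface at z = 0. Lengths are in m, angles in degrees, forces in N, time in s.
With the tool pointing down it reaches from about 0.425 to 1.025 m from the base axis. Payload 9.4 kg.
Tool frame: the origin (TCP) lies on the centre line of the jaws, within the pads' length; the fingertips stand 22 mm ahead of it and the grasp point (between the pads) lies 3 mm ahead of it; z points along the fingers, y is the line along which they close (so a half turn about z gives the same grasp; the last joint's range is limited). The gripper opens to 85 mm and grips with 20 to 120 N. Pads are 22 mm wide; open, the fingers measure 114 mm over their backs; the gripper's body (76 mm by 85 mm) begins 54 mm behind the grasp point. The pads swing forward as they close: fully open they stand 13 mm farther back than shut.
Start: joints at [-74.295, 34.337, -0.143, 91.639, 0.103, 54.024, -4.572], TCP at [0.249, 0.681, 0.253] pointing down, gripper open.
Joint ranges: [-147.43, 147.43], [-19.82, 112.94], [-74.19, 73.91], [6.32, 146.72], [-59.91, 239.91], [6.04, 106.73], [-150.56, 150.56]. Speed limits (degrees/s): [127.2, 127.2, 172.46, 172.46, 180, 180, 180].

### API

Orientations are given as a 3x3 rotation matrix whose columns are the frame's x, y, z axes.
In Python, from station import bot gives the robot as it stands. The module is installed in compiled form; this text tells all that it offers.
- The arm moves only by the tool carry_out, never from a script. Its argument "moves" is a list of rows, each an object of numbers: "ax", "ay", "az": the turn, a rotation vector about the world's x, y, z in degrees; "x", "y", "z": the shift along the world's x, y, z in cm; "gripper": the closure, from -1 (fully open) to 1 (shut). In form: [{"ax": .., "ay": .., "az": .., "x": .., "y": .., "z": .., "gripper": ..}, ...]. A call has 1 to 20 rows; each row is the pose to reach, as a shift and turn from the pose commanded when the call began; what a row does not reach only later rows make up. A row lasts 1/12 s, in which the tool goes at most 41.7 mm and 7.16 degrees, less where a joint would pass 70% of its speed; a pose out of reach is approached as far as the arm can. A call with a gripper value outside its range is refused whole. The fingers move at their own pace and stop on an object; the grip force is fixed at half the most. Time passes only in rows, so rows that repeat a pose let the fingers close. It gives the time, the measured TCP pose, the force, the opening and the grip force at its end, in the units of the state.
- bot.sense(): the state, without advancing time (a new reading comes with each control period).
- bot.grab_frame(name): name is "scene" or "top" or "wrist"; returns a dict with "frame" (384x512x3 uint8, red, green, blue), "fx", "fy", "cx", "cy" (pixels), "origin" and "rotation" of the camera in the world. Camera axes: x right, y down, z forward; pixel columns grow to the right and rows downward; lengths in m; the calibration is good to about 2 mm. A picture is of the moment at which its call begins. There is no depth.
- bot.sign_off(): hands the job in; it is judged then, once.
The state is a dict: "t": time; "qpos": joint angles; "joint_velocities": joint speeds; "joint_efforts": joint torques, N m; "tcp_pos": TCP position; "orientation": TCP orientation; "wrist_force": force on the tool from outside, world axes, zero at the start; "torque": the same for the moment, N m; "gripper_width": finger opening in m; "gripper_force": force on a finger pad.
Only numpy, scipy, OpenCV 4.12 (cv2) and the standard library are available. Lean on these libraries where they do the work, as an engineer would, in place of code of your own. Each camera call takes 0.05 s, during which the arm holds its last target. There are 200 camera calls.

### The job

Make the control box safe and open it for work: turn the isolator handle on its lid to off, then on past off against its spring, feeling with gentle upward pulls on the handle for the point at which the hidden catch lets the lid go, and raise the lid a little with it. Let go, so that the isolator springs back to off, then take the lid by its bow handle and swing it, without flinging it, right over past upright until it stands open by itself. Leave the tools around the box where they are.

Things in the scene. Friction and masses are not known exactly. Their poses are not given: they have to be found in the camera images.
- control_box: Grey control box lying on its back, fixed to the bench, 184 (x) x 264 (y) x 120 mm high with its lid. Origin: centre of its underside; +x points away from its bow handle to the hinge side, z up. Three black blanked cable glands stick out 20 mm from its -y wall.
- isolator (a joint): Angle of the rotary handle about the lid's outward normal: 0 on (bar along the box's x), 1.57 off (bar along y; counter-clockwise from above), 2.31 end stop. Clicks into on and off, springs back to off from beyond (0.4 N m). The hidden catch frees the lid only within 0.05 of one angle between 1.79 and 2.19, different each time; elsewhere the lid lifts under 0.03. Passed with the lid at 0.13.
- lid (a joint): Opening angle of the lid about its hinge: 0 = shut, 1.57 = upright, 1.80 = its stop. A stiff friction hinge: the lid stays at any angle where it is left.
- isolator_grip (a point): On the axis of the black isolator handle, at grip height, 33 mm above the lid. The handle is an upright-sided bar 66 mm long, 15 mm wide, its top 17 mm above this point, on a round foot 54 mm across whose top is 23 mm below this point. The point's x runs along the bar and turns with it; z is the lid's outward normal. 117 mm from the hinge line, above the box's midline.
- bow_handle (a point): Middle of the steel bow handle: a round bar 12 mm in diameter, straight for 96 mm along the point's y, 40 mm out from the lid's front edge in the lid's plane (34 mm clear gap), 229 mm from the hinge line and level with it when the lid is shut. The point turns with the lid.
- lid_hinge (a point): Middle of the hinge line, along the box's y axis, at the far top edge of the box, 116 mm above the bench.
- screwdriver: Red screwdriver lying on the bench beside the box, 204 mm long; leave alone.
- pliers: Blue-handled pliers lying on the bench, 181 mm long; leave alone.
- meter: Hand multimeter lying on its back, 145 x 75 x 44 mm; leave alone.
- tape_roll: Roll of black tape lying flat, 70 mm across; leave alone.

How it is judged:
By the outcome, as a careful person would: the job done as asked, in the order asked, and still so for the second after the job is handed in, with the robot touching nothing.
It also fails if it takes over 72 s, if anything falls off the work surface, if the arm or the gripper's body presses on something with over 40 N, if the wrist force passes 120 N, or if a joint passes its speed limit or range.

## Working session

There is one attempt and no reset: what is moved stays moved. The work goes in short steps, Python scripts to look and compute and a tool call to move; the robot and the scene stay as the last step left them, time stands still between calls to the robot, and variables do not carry over. Pictures are saved under pics/ and viewed, at most 10 in all, crops included, and the job is handed in when it is done.

Besides the shell and the picture viewer there is one more tool, called after "Call:" as name([rows], argument=value, ...), one row to a line, values as JSON. carry_out: Moves the arm, as the interface text tells. Its arguments: {"type":"object","properties":{"moves":{"type":"array"}},"required":["moves"]}

```bash
mkdir -p pics; python3 - <<'E'
from station import bot
import cv2,numpy as np
s=bot.sense();print(s['t'],s['tcp_pos'],np.round(s['orientation'],3).tolist(),s['wrist_force'])
for n in['scene','top']:
    f=bot.grab_frame(n);cv2.imwrite(f'pics/{n}0.png',f['frame'][:,:,::-1]);print(n,f['fx'],f['cx'],f['cy'],f['origin'],np.round(f['rotation'],3).tolist())
E
```

```text
0.0 [0.24900804 0.68043395 0.25241664] [[-0.939, 0.344, -0.0], [0.344, 0.939, -0.001], [-0.0, -0.002, -1.0]] [-0.21694449  0.40463114  0.50718894]
scene 376.99983406617054 260.0918521866797 194.13601325815017 [ 0.18070867 -0.69135404  0.74731176] [[0.9, -0.258, 0.351], [-0.436, -0.53, 0.728], [-0.002, -0.808, -0.589]]
top 350.27173862267193 247.42842253504492 189.91757350791815 [0.44651673 0.05215186 1.18497314] [[0.026, -0.995, 0.097], [-1.0, -0.026, 0.001], [0.002, -0.097, -0.995]]
```

View pics/scene0.png

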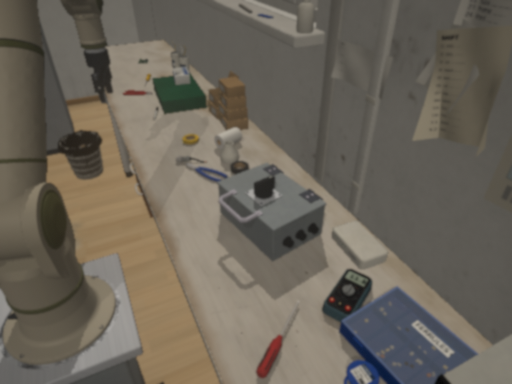

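View pics/top0.png

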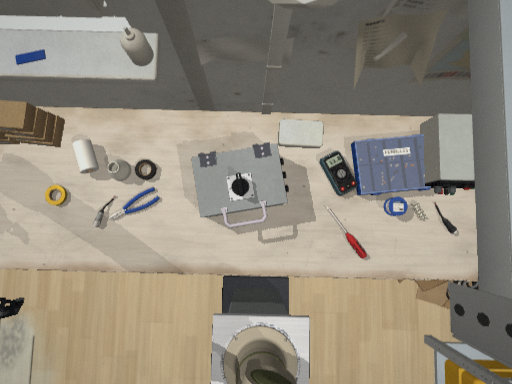

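The top view shows the box at about (240,180), its bow handle at (245,217) toward the robot and the isolator at (239,186). I'll enlarge it.

```bash
python3 - <<'E'
import cv2
a=cv2.imread('pics/top0.png')[135:235,180:300];cv2.imwrite('pics/c1.png',cv2.resize(a,None,fx=6,fy=6,interpolation=cv2.INTER_CUBIC)[:600,:800])
a=cv2.imread('pics/scene0.png')[155:265,205:335];cv2.imwrite('pics/c2.png',cv2.resize(a,None,fx=5,fy=5,interpolation=cv2.INTER_CUBIC))
E
```

```text
(no output)
```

View pics/c1.png

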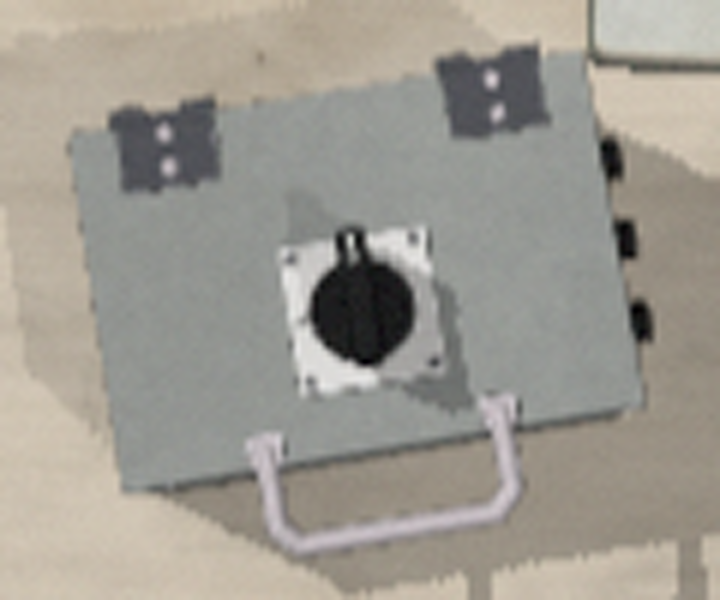

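View pics/c2.png

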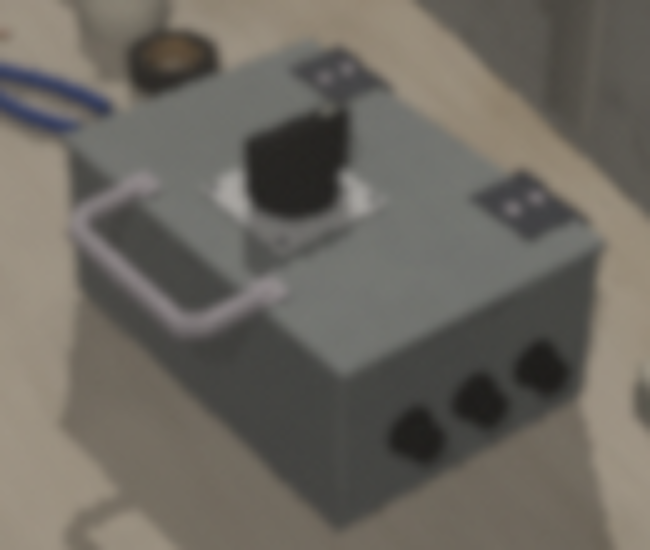

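The crops show the lid corners, in 6x crop pixels, at (70,140), (582,55), (645,405) and (125,490). The white isolator plate is centred near (364,310), and the bow bar runs from (300,547) to (490,515). Next I cast rays from these.

```bash
cat > h.py <<'E'
import numpy as np
from station import bot
def ray(f,px,z):
    d=np.array(f['rotation'])@[(px[0]-f['cx'])/f['fx'],(px[1]-f['cy'])/f['fy'],1]
    o=np.array(f['origin']);return o+d*(z-o[2])/d[2]
E
python3 - <<'E'
from h import *
t=bot.grab_frame('top');s=bot.grab_frame('scene')
T=lambda p,z:ray(t,(np.array(p)+.5)/6-.5+[180,135],z)
S=lambda p,z:ray(s,(np.array(p)+.5)/5-.5+[205,155],z)
c=[T(p,.12) for p in[(70,135),(582,55),(645,405),(125,490)]]
print(np.round(c,4));print('scene',np.round([S(p,.12) for p in[(70,140),(600,242),(342,375)]],4))
print([np.linalg.norm(c[i]-c[i-1]).round(4) for i in range(4)])
ctr=np.mean(c,0)
ux=(c[0]+c[1]-c[2]-c[3]);uy=(c[0]+c[3]-c[1]-c[2])
a=np.arctan2(ux[1],ux[0]);b=np.arctan2(-uy[0],uy[1]);print('ctr',ctr,'yaw',np.degrees([a,b]))
pl=[T(p,.121) for p in[(278,247),(428,228),(447,370),(303,397)]];print('plate',np.mean(pl,0))
print('bar',T((300,547),.116),T((490,515),.116), 'scene',S((80,225),.116),S((185,328),.116))
for y in (a,b,(a+b)/2):
    R=np.array([[np.cos(y),-np.sin(y)],[np.sin(y),np.cos(y)]])
    print('hinge',ctr[:2]+R@[.092,0],'bow',ctr[:2]+R@[-.137,0],'iso',ctr[:2]+R@[-.025,0])
E
```

```text
[[ 0.6479  0.2287  0.12  ]
 [ 0.6967 -0.0336  0.12  ]
 [ 0.5168 -0.0688  0.12  ]
 [ 0.4669  0.1933  0.12  ]]
scene [[ 0.47    0.1887  0.12  ]
 [ 0.6954 -0.0311  0.12  ]
 [ 0.5182 -0.0665  0.12  ]]
[np.float64(0.1845), np.float64(0.2667), np.float64(0.1834), np.float64(0.2668)]
ctr [0.58207181 0.07990929 0.12      ] yaw [11.06249518 10.66079585]
plate [0.56126621 0.07512134 0.121     ]
bar [0.44051875 0.10421868 0.116     ] [0.4591548  0.00847108 0.116     ] scene [0.44696611 0.11304222 0.116     ] [0.46396272 0.00577383 0.116     ]
hinge [0.67236231 0.09756221] bow [0.44761748 0.05362179] iso [0.55753635 0.0751123 ]
hinge [0.67248386 0.09692876] bow [0.44743649 0.05456508] iso [0.55750332 0.07528443]
hinge [0.67242364 0.09724559] bow [0.44752616 0.05409328] iso [0.55751968 0.07519834]
```

Call:
carry_out([
  {"az":-5,"x":1,"y":-2},
  {"az":-12,"x":2.5,"y":-5},
  {"az":-19,"x":4.5,"y":-8.5},
  {"az":-26,"x":6,"y":-12},
  {"az":-33,"x":8,"y":-15.5},
  {"az":-40,"x":9.5,"y":-19},
  {"az":-47,"x":11.5,"y":-22.5},
  {"az":-54,"x":13,"y":-26},
  {"az":-61,"x":15,"y":-29.5},
  {"az":-68,"x":16.5,"y":-33},
  {"az":-75,"x":18.5,"y":-36.5},
  {"az":-82,"x":20,"y":-40},
  {"az":-89,"x":22,"y":-43.5},
  {"az":-96,"x":24,"y":-47},
  {"az":-103,"x":26,"y":-50.5},
  {"az":-110,"x":28,"y":-54},
  {"az":-117,"x":29.5,"y":-57},
  {"az":-124,"x":30.5,"y":-59.5},
  {"az":-131,"x":30.95,"y":-60.5},
  {"az":-138,"x":30.95,"y":-60.5},
])

```text
$.moves[0]: bad value
```

Call:
carry_out([
  {"az":-6},
  {"az":-11},
  {"az":-11},
])

```text
$.moves[0]: bad value
```

```bash
python3 - <<'E'
from h import *
import cv2
s=bot.sense();o=np.array(s['orientation']);print(s['t'],s['tcp_pos'],np.round(o,3).tolist(),np.degrees(np.arctan2(o[1,0],o[0,0])),s['wrist_force'],np.round(s['qpos'],1))
f=bot.grab_frame('wrist');cv2.imwrite('pics/w1.png',f['frame'][:,:,::-1])
p=np.array(f['rotation']).T@(np.array([.5585,.0752,.17])-f['origin']);print(f['cx']+f['fx']*p[0]/p[2],f['cy']+f['fy']*p[1]/p[2])
E
```

```text
0.2 [0.24904594 0.68062686 0.25276205] [[-0.939, 0.344, -0.0], [0.344, 0.939, -0.001], [-0.0, -0.001, -1.0]] 159.90412629857863 [0.25247503 0.64874862 0.20344309] [-74.3  34.4  -0.1  91.7   0.1  54.   -4.6]
-98.10879128559182 564.9273884714839
```

View pics/w1.png

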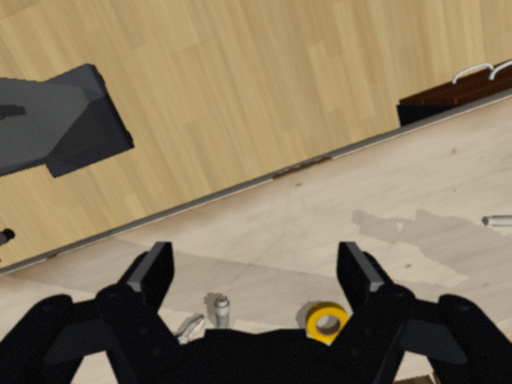

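The call was refused because every key has to be given, so nothing moved. The wrist view shows only bench and floor near the start pose.

Call:
carry_out([
  {"ax":0,"ay":0,"az":-5,"x":1,"y":-2,"z":0,"gripper":-1},
  {"ax":0,"ay":0,"az":-12,"x":2.5,"y":-5,"z":0,"gripper":-1},
  {"ax":0,"ay":0,"az":-19,"x":4.5,"y":-8.5,"z":0,"gripper":-1},
  {"ax":0,"ay":0,"az":-26,"x":6,"y":-12,"z":0,"gripper":-1},
  {"ax":0,"ay":0,"az":-33,"x":8,"y":-15.5,"z":0,"gripper":-1},
  {"ax":0,"ay":0,"az":-40,"x":9.5,"y":-19,"z":0,"gripper":-1},
  {"ax":0,"ay":0,"az":-47,"x":11.5,"y":-22.5,"z":0,"gripper":-1},
  {"ax":0,"ay":0,"az":-54,"x":13,"y":-26,"z":0,"gripper":-1},
  {"ax":0,"ay":0,"az":-61,"x":15,"y":-29.5,"z":0,"gripper":-1},
  {"ax":0,"ay":0,"az":-68,"x":16.5,"y":-33,"z":0,"gripper":-1},
  {"ax":0,"ay":0,"az":-75,"x":18.5,"y":-36.5,"z":0,"gripper":-1},
  {"ax":0,"ay":0,"az":-82,"x":20,"y":-40,"z":0,"gripper":-1},
  {"ax":0,"ay":0,"az":-89,"x":22,"y":-43.5,"z":0,"gripper":-1},
  {"ax":0,"ay":0,"az":-96,"x":24,"y":-47,"z":0,"gripper":-1},
  {"ax":0,"ay":0,"az":-103,"x":26,"y":-50.5,"z":0,"gripper":-1},
  {"ax":0,"ay":0,"az":-110,"x":28,"y":-54,"z":0,"gripper":-1},
  {"ax":0,"ay":0,"az":-117,"x":29.5,"y":-57,"z":0,"gripper":-1},
  {"ax":0,"ay":0,"az":-124,"x":30.5,"y":-59.5,"z":0,"gripper":-1},
  {"ax":0,"ay":0,"az":-131,"x":30.95,"y":-60.5,"z":0,"gripper":-1},
  {"ax":0,"ay":0,"az":-138,"x":30.95,"y":-60.5,"z":0,"gripper":-1},
])

```text
t: 1.92
tcp_pos: [0.5598, 0.0721, 0.2538]
orientation: [[0.932, 0.363, 0.002], [0.363, -0.932, -0.001], [0.001, 0.002, -1.0]]
wrist_force: [0.1, 0.4, 0.1]
gripper_width: 0.0854
gripper_force: 0.0
```

Call:
carry_out([
  {"ax":0,"ay":0,"az":-6,"x":0,"y":0,"z":0,"gripper":-1},
  {"ax":0,"ay":0,"az":-11,"x":0,"y":0,"z":0,"gripper":-1},
  {"ax":0,"ay":0,"az":-11,"x":0,"y":0,"z":0,"gripper":-1},
  {"ax":0,"ay":0,"az":-11,"x":0,"y":0,"z":0,"gripper":-1},
])

```text
t: 2.25
tcp_pos: [0.5586, 0.0761, 0.2532]
orientation: [[0.981, 0.192, -0.0], [0.192, -0.981, -0.0], [-0.0, 0.0, -1.0]]
wrist_force: [-0.2, -0.3, 0.3]
gripper_width: 0.0853
gripper_force: 0.0
```

```bash
python3 - <<'E'
from h import *
import cv2
s=bot.sense();o=np.array(s['orientation']);print(s['t'],s['tcp_pos'],np.round(o,3).tolist(),np.degrees(np.arctan2(o[1,0],o[0,0])),s['wrist_force'],np.round(s['qpos'],1))
f=bot.grab_frame('wrist');cv2.imwrite('pics/w2.png',f['frame'][:,:,::-1])
p=np.array(f['rotation']).T@(np.array([.5585,.0752,.17])-f['origin']);print(f['cx']+f['fx']*p[0]/p[2],f['cy']+f['fy']*p[1]/p[2])
E
```

```text
2.25 [0.55857545 0.07606515 0.25315041] [[0.981, 0.192, -0.0], [0.192, -0.981, -0.0], [-0.0, 0.0, -1.0]] 11.082526993717973 [-0.16161288 -0.34612294  0.26048556] [-42.6  28.4  42.8 114.8 -26.4  46.7 -63.6]
254.28693504206288 205.30504479203424
```

View pics/w2.png

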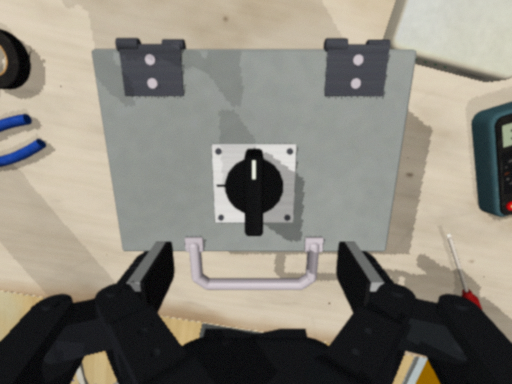

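The wrist view shows the plate corners at about (212,144), (297,144), (291,223) and (216,223). The bar spans rows 150-235 at column 255, and the bow bar lies along (203..308,283).

```bash
python3 - <<'E'
from h import *
f=bot.grab_frame('wrist')
print(f['origin'],np.round(f['rotation'],3).tolist())
P=[ray(f,p,.121) for p in[(212,144),(297,144),(291,223),(216,223)]];print(np.round(P,4),np.mean(P,0))
print('lid',np.round([ray(f,p,.12) for p in[(93,49),(415,52),(387,249),(123,249)]],4))
print('bar',ray(f,(254,150),.17),ray(f,(254,235),.17),'bow',ray(f,(203,283),.116),ray(f,(308,283),.116), ray(f,(255,283),.116))
E
```

```text
[0.63279813 0.08918105 0.37387344] [[0.193, -0.936, -0.294], [-0.981, -0.184, -0.057], [-0.001, 0.299, -0.954]]
[[0.5909 0.1204 0.121 ]
 [0.6056 0.0455 0.121 ]
 [0.5294 0.033  0.121 ]
 [0.5152 0.1051 0.121 ]] [0.56028103 0.0760047  0.121     ]
lid [[ 0.6486  0.2277  0.12  ]
 [ 0.6974 -0.0319  0.12  ]
 [ 0.5199 -0.0694  0.12  ]
 [ 0.4681  0.1935  0.12  ]]
bar [0.60058261 0.08367156 0.17      ] [0.53355243 0.07056246 0.17      ] bow [0.44084676 0.10850587 0.116     ] [ 0.46267086 -0.0022232   0.116     ] [0.45165652 0.05366035 0.116     ]
```

Call:
carry_out([
  {"ax":0,"ay":0,"az":0,"x":0.1,"y":0,"z":-2,"gripper":-1},
  {"ax":0,"ay":0,"az":0,"x":0.1,"y":0,"z":-4.5,"gripper":-1},
  {"ax":0,"ay":0,"az":0,"x":0.1,"y":0,"z":-7,"gripper":-1},
  {"ax":0,"ay":0,"az":0,"x":0.1,"y":0,"z":-9,"gripper":-1},
  {"ax":0,"ay":0,"az":0,"x":0.1,"y":0,"z":-9.6,"gripper":-1},
  {"ax":0,"ay":0,"az":0,"x":0.1,"y":0,"z":-9.6,"gripper":-1},
  {"ax":0,"ay":0,"az":0,"x":0.1,"y":0,"z":-9.6,"gripper":0.3},
  {"ax":0,"ay":0,"az":0,"x":0.1,"y":0,"z":-9.6,"gripper":1},
  {"ax":0,"ay":0,"az":0,"x":0.1,"y":0,"z":-9.6,"gripper":1},
  {"ax":0,"ay":0,"az":0,"x":0.1,"y":0,"z":-9.6,"gripper":1},
  {"ax":0,"ay":0,"az":0,"x":0.1,"y":0,"z":-9.6,"gripper":1},
  {"ax":0,"ay":0,"az":0,"x":0.1,"y":0,"z":-9.6,"gripper":1},
  {"ax":0,"ay":0,"az":0,"x":0.1,"y":0,"z":-9.6,"gripper":1},
  {"ax":0,"ay":0,"az":0,"x":0.1,"y":0,"z":-9.6,"gripper":1},
])

```text
t: 3.52
tcp_pos: [0.5596, 0.0771, 0.158]
orientation: [[0.982, 0.19, 0.0], [0.19, -0.982, 0.002], [0.0, -0.002, -1.0]]
wrist_force: [-1.8, 4.6, 8.9]
gripper_width: 0.0141
gripper_force: 58.6
```

Call:
carry_out([
  {"ax":0,"ay":0,"az":3,"x":0,"y":0,"z":0,"gripper":1},
  {"ax":0,"ay":0,"az":8,"x":0,"y":0,"z":0,"gripper":1},
  {"ax":0,"ay":0,"az":13,"x":0,"y":0,"z":0,"gripper":1},
  {"ax":0,"ay":0,"az":18,"x":0,"y":0,"z":0,"gripper":1},
  {"ax":0,"ay":0,"az":23,"x":0,"y":0,"z":0,"gripper":1},
  {"ax":0,"ay":0,"az":28,"x":0,"y":0,"z":0,"gripper":1},
  {"ax":0,"ay":0,"az":33,"x":0,"y":0,"z":0,"gripper":1},
  {"ax":0,"ay":0,"az":38,"x":0,"y":0,"z":0,"gripper":1},
  {"ax":0,"ay":0,"az":43,"x":0,"y":0,"z":0,"gripper":1},
  {"ax":0,"ay":0,"az":48,"x":0,"y":0,"z":0,"gripper":1},
  {"ax":0,"ay":0,"az":53,"x":0,"y":0,"z":0,"gripper":1},
  {"ax":0,"ay":0,"az":58,"x":0,"y":0,"z":0,"gripper":1},
  {"ax":0,"ay":0,"az":63,"x":0,"y":0,"z":0,"gripper":1},
  {"ax":0,"ay":0,"az":68,"x":0,"y":0,"z":0,"gripper":1},
  {"ax":0,"ay":0,"az":73,"x":0,"y":0,"z":0,"gripper":1},
  {"ax":0,"ay":0,"az":78,"x":0,"y":0,"z":0,"gripper":1},
  {"ax":0,"ay":0,"az":83,"x":0,"y":0,"z":0,"gripper":1},
  {"ax":0,"ay":0,"az":87,"x":0,"y":0,"z":0,"gripper":1},
  {"ax":0,"ay":0,"az":90,"x":0,"y":0,"z":0,"gripper":1},
  {"ax":0,"ay":0,"az":90,"x":0,"y":0,"z":0,"gripper":1},
])

```text
t: 5.18
tcp_pos: [0.5621, 0.0756, 0.1581]
orientation: [[-0.192, 0.981, 0.005], [0.981, 0.192, 0.0], [-0.001, 0.005, -1.0]]
wrist_force: [5.7, -1.2, 0.3]
gripper_width: 0.0142
gripper_force: 58.4
```

```bash
cat > s.py <<'E'
from h import *
s=bot.sense();o=np.array(s['orientation']);print(round(s['t'],2),np.round(s['tcp_pos'],4),'isoyaw',np.degrees(np.arctan2(o[1,0],o[0,0])).round(2)-11,'F',np.round(s['wrist_force'],1),'M',np.round(s['torque'],2),np.round(s['qpos'],1),s['gripper_width'].round(4))
E
python3 s.py
```

```text
Traceback (most recent call last):
  File "s.py", line 2, in <module>
    s=bot.sense();o=np.array(s['orientation']);print(round(s['t'],2),np.round(s['tcp_pos'],4),'isoyaw',np.degrees(np.arctan2(o[1,0],o[0,0])).round(2)-11,'F',np.round(s['wrist_force'],1),'M',np.round(s['torque'],2),np.round(s['qpos'],1),s['gripper_width'].round(4))
                                                                                                                                                                                                                                            ^^^^^^^^^^^^^^^^^^^^^^^^
AttributeError: 'float' object has no attribute 'round'
```

Call:
carry_out([
  {"ax":0,"ay":0,"az":4,"x":0,"y":0,"z":0,"gripper":1},
  {"ax":0,"ay":0,"az":9,"x":0,"y":0,"z":0,"gripper":1},
  {"ax":0,"ay":0,"az":14,"x":0,"y":0,"z":0,"gripper":1},
  {"ax":0,"ay":0,"az":14,"x":0,"y":0,"z":0,"gripper":1},
  {"ax":0,"ay":0,"az":14,"x":0,"y":0,"z":0.3,"gripper":1},
  {"ax":0,"ay":0,"az":14,"x":0,"y":0,"z":0.6,"gripper":1},
  {"ax":0,"ay":0,"az":14,"x":0,"y":0,"z":0.8,"gripper":1},
  {"ax":0,"ay":0,"az":14,"x":0,"y":0,"z":0.8,"gripper":1},
])

```text
t: 5.85
tcp_pos: [0.5637, 0.0761, 0.1645]
orientation: [[-0.421, 0.907, 0.007], [0.907, 0.421, 0.0], [-0.003, 0.006, -1.0]]
wrist_force: [20.2, 1.0, -25.2]
gripper_width: 0.0139
gripper_force: 67.2
```

```bash
sed -i "s/s\['gripper_width'\].round(4)/round(s['gripper_width'],4)/" s.py; python3 s.py
```

```text
5.85 [0.5637 0.0761 0.1645] isoyaw 103.88 F [ 20.2   1.  -25.2] M [-0.12 -2.28 -0.16] [-16.9  30.4   4.9 117.4  -4.6  32.   16.1] 0.0139
```

Call:
carry_out([
  {"ax":-0.4,"ay":2,"az":0,"x":0.1,"y":0,"z":0.1,"gripper":1},
  {"ax":-0.6,"ay":3,"az":0,"x":0.2,"y":0,"z":0.3,"gripper":1},
  {"ax":-0.6,"ay":3,"az":0,"x":0.2,"y":0,"z":0.3,"gripper":1},
  {"ax":-0.6,"ay":3,"az":0,"x":0.2,"y":0,"z":0.3,"gripper":1},
])

```text
t: 6.18
tcp_pos: [0.5655, 0.0764, 0.1675]
orientation: [[-0.421, 0.906, -0.046], [0.907, 0.421, -0.01], [0.01, -0.046, -0.999]]
wrist_force: [16.3, 2.3, -21.0]
gripper_width: 0.0144
gripper_force: 60.0
```

```bash
python3 s.py; python3 - <<'E'
from h import *
import cv2
f=bot.grab_frame('scene');a=f['frame'][155:265,205:335,::-1];cv2.imwrite('pics/c3.png',cv2.resize(a,None,fx=5,fy=5,interpolation=cv2.INTER_CUBIC))
E
```

```text
6.18 [0.5655 0.0764 0.1675] isoyaw 103.88 F [ 16.3   2.3 -21. ] M [ 0.23 -2.69 -0.14] [-16.9  31.2   5.1 115.   -4.5  36.7  16.1] 0.0144
```

View pics/c3.png

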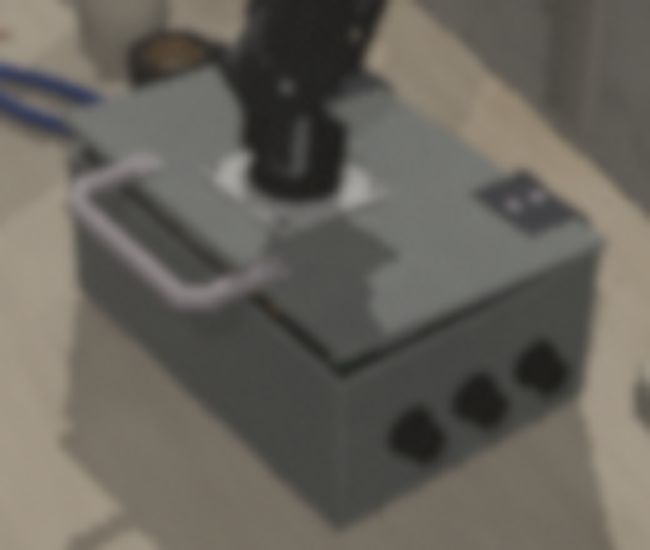

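The lid's front edge is now up about 11 mm at crop (342,357), against (342,375) before. That is about 0.06 rad, more than the 0.03 of play, so the catch has let go near 1.81 rad. I'll raise the lid along its arc.

Call:
carry_out([
  {"ax":-0.4,"ay":2,"az":0,"x":0.1,"y":0,"z":0.3,"gripper":1},
  {"ax":-0.8,"ay":4,"az":0,"x":0.3,"y":0.1,"z":0.7,"gripper":1},
  {"ax":-1.2,"ay":6,"az":0,"x":0.5,"y":0.1,"z":1.1,"gripper":1},
  {"ax":-1.6,"ay":8,"az":0,"x":0.7,"y":0.1,"z":1.5,"gripper":1},
  {"ax":-1.8,"ay":9,"az":0,"x":0.9,"y":0.1,"z":1.9,"gripper":1},
  {"ax":-1.8,"ay":9,"az":0,"x":0.9,"y":0.1,"z":1.9,"gripper":1},
  {"ax":-1.8,"ay":9,"az":0,"x":0.9,"y":0.1,"z":1.9,"gripper":1},
])

```text
t: 6.82
tcp_pos: [0.5751, 0.0783, 0.1856]
orientation: [[-0.417, 0.887, -0.2], [0.908, 0.417, -0.04], [0.048, -0.198, -0.979]]
wrist_force: [19.0, 4.6, -24.4]
gripper_width: 0.0143
gripper_force: 61.0
```

```bash
python3 s.py; python3 - <<'E'
from h import *
import cv2
f=bot.grab_frame('scene');a=f['frame'][155:265,205:335,::-1];cv2.imwrite('pics/c4.png',cv2.resize(a,None,fx=5,fy=5,interpolation=cv2.INTER_CUBIC))
E
```

```text
6.82 [0.5751 0.0783 0.1856] isoyaw 103.65 F [ 19.    4.6 -24.4] M [ 0.91 -3.79 -0.12] [-17.   33.6   5.8 107.   -4.2  51.5  16. ] 0.0143
```

View pics/c4.png

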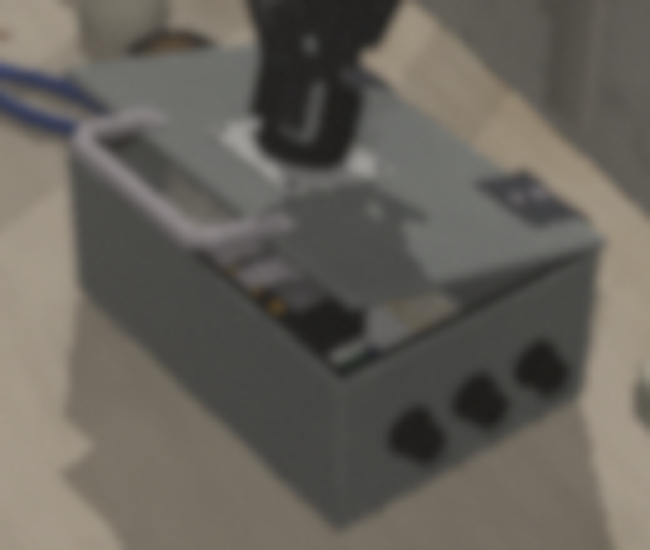

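Call:
carry_out([
  {"ax":0,"ay":0,"az":0,"x":0,"y":0,"z":-0.2,"gripper":1},
  {"ax":0,"ay":0,"az":0,"x":0,"y":0,"z":-0.2,"gripper":-1},
  {"ax":0,"ay":0,"az":0,"x":0,"y":0,"z":-0.2,"gripper":-1},
  {"ax":0,"ay":0,"az":0,"x":0,"y":0,"z":-0.2,"gripper":-1},
  {"ax":0,"ay":0,"az":0,"x":0,"y":0,"z":-0.2,"gripper":-1},
  {"ax":0,"ay":0,"az":0,"x":0,"y":0,"z":-0.2,"gripper":-1},
  {"ax":0,"ay":0,"az":0,"x":0,"y":0,"z":-0.2,"gripper":-1},
  {"ax":0,"ay":0,"az":0,"x":0,"y":0,"z":-0.2,"gripper":-1},
  {"ax":0,"ay":0,"az":0,"x":0.4,"y":0.1,"z":2,"gripper":-1},
  {"ax":0,"ay":0,"az":0,"x":1,"y":0.2,"z":5,"gripper":-1},
  {"ax":0,"ay":0,"az":0,"x":1.6,"y":0.3,"z":8,"gripper":-1},
  {"ax":0,"ay":0,"az":0,"x":1.6,"y":0.3,"z":8,"gripper":-1},
])

```text
t: 7.87
tcp_pos: [0.5897, 0.0802, 0.2726]
orientation: [[-0.416, 0.887, -0.2], [0.908, 0.417, -0.04], [0.048, -0.198, -0.979]]
wrist_force: [1.1, 0.1, 0.1]
gripper_width: 0.0856
gripper_force: 0.0
```

```bash
python3 s.py; python3 - <<'E'
from h import *
import cv2
f=bot.grab_frame('wrist');cv2.imwrite('pics/w3.png',f['frame'][:,:,::-1])
f=bot.grab_frame('scene');a=f['frame'][145:265,205:335,::-1];cv2.imwrite('pics/c5.png',cv2.resize(a,None,fx=5,fy=5,interpolation=cv2.INTER_CUBIC))
E
```

```text
7.87 [0.5897 0.0802 0.2726] isoyaw 103.61 F [1.1 0.1 0.1] M [ 0.03 -0.31 -0.01] [-17.4  28.9   6.6 100.7  -3.6  62.4  15.6] 0.0856
```

View pics/w3.png

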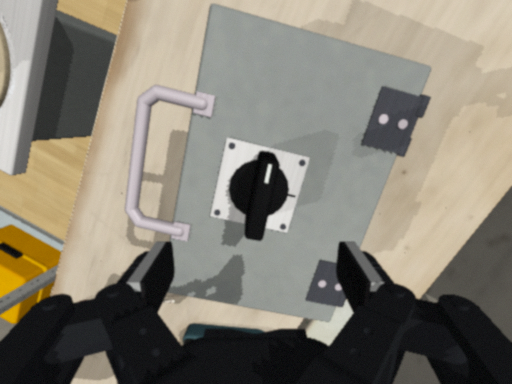

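The lid has stayed up and the isolator is back at off, with its bar parallel to the bow. The bow bar is centred at about (138,155). To locate it I cast that ray onto the box's mid-plane.

```bash
python3 - <<'E'
from h import *
f=bot.grab_frame('wrist')
y=np.radians(10.95);bx=np.array([np.cos(y),np.sin(y),0]);by=np.array([-np.sin(y),np.cos(y),0]);H=np.array([.6735,.0975,.116])
for p in[(138,155),(135,155),(141,155)]:
    o=np.array(f['origin']);d=np.array(f['rotation'])@[(p[0]-f['cx'])/f['fx'],(p[1]-f['cy'])/f['fy'],1]
    P=o+d*((H-o)@by)/(d@by);v=P-H;print(P.round(4),'r',np.hypot(v@bx,v[2]).round(4),'th',np.arctan2(v[2],-(v@bx)).round(4))
for th in[.2,.215,.23,.5,.9,1.3,1.7]:print(th,(H-.229*np.cos(th)*bx+[0,0,.229*np.sin(th)]).round(4))
E
```

```text
[0.4475 0.0538 0.1541] r 0.2333 th 0.1639
[0.4462 0.0535 0.1569] r 0.2351 th 0.1747
[0.4487 0.054  0.1512] r 0.2316 th 0.1527
0.2 [0.4532 0.0549 0.1615]
0.215 [0.4538 0.055  0.1649]
0.23 [0.4546 0.0551 0.1682]
0.5 [0.4762 0.0593 0.2258]
0.9 [0.5337 0.0705 0.2954]
1.3 [0.6134 0.0859 0.3367]
1.7 [0.7025 0.1031 0.3431]
```

```bash
python3 - <<'E'
from h import *
import cv2
y=np.radians(10.95);bx=np.array([np.cos(y),np.sin(y),0]);by=np.array([-np.sin(y),np.cos(y),0]);H=np.array([.6735,.0975,.116])
def mid(f,p,off=0):
    o=np.array(f['origin']);d=np.array(f['rotation'])@[(p[0]-f['cx'])/f['fx'],(p[1]-f['cy'])/f['fy'],1]
    Q=H+off*by;P=o+d*((Q-o)@by)/(d@by);v=P-Q;print(p,P.round(4),'r',np.hypot(v@bx,v[2]).round(4),'th',np.arctan2(v[2],-(v@bx)).round(4))
f=bot.grab_frame('scene')
mid(f,(231.6,192.9));mid(f,(220.5,182.9),.048);mid(f,(242.9,202.9),-.048)
for n in('scene','top'):
    f=bot.grab_frame(n);a=f['frame'].astype(int);m=((a[...,0]-a[...,1]>6)&(a[...,2]-a[...,1]>2)&(a.sum(2)>(300 if n=='scene' else 480))).astype(np.uint8)
    x0,y0,x1,y1=(205,155,280,230) if n=='scene' else (215,180,280,240)
    k,l,st,c=cv2.connectedComponentsWithStats(m[y0:y1,x0:x1])
    for i in range(1,k):
        if st[i,4]>15:print(n,st[i,:4]+[x0,y0,0,0],st[i,4],c[i]+[x0,y0])
    M=l==(1+np.argmax(st[1:,4])); r=[(c0+x0,np.flatnonzero(M[:,c0]).max()+y0) for c0 in range(0,x1-x0,4) if M[:,c0].any()];print(r)
E
```

```text
(231.6, 192.9) [0.4594 0.0561 0.1722] r 0.2252 th 0.2522
(220.5, 182.9) [0.4469 0.1025 0.1789] r 0.2303 th 0.2765
(242.9, 202.9) [0.4709 0.0094 0.1677] r 0.2218 th 0.2354Traceback (most recent call last):
  File "<stdin>", line 15, in <module>
    return _wrapfunc(a, 'argmax', axis=axis, out=out, **kwds)
    return bound(*args, **kwds)
ValueError: attempt to get argmax of an empty sequence
```

```bash
python3 - <<'E'
from h import *
from scipy.spatial.transform import Rotation as R
y=np.radians(10.95);bx=np.array([np.cos(y),np.sin(y),0]);by=np.array([-np.sin(y),np.cos(y),0])
s=bot.sense();T=np.array([by,bx,[0,0,-1]]).T
print(s['t'],R.from_matrix(T@np.array(s['orientation']).T).as_rotvec(degrees=True),(np.array([.452,.0547,.25])-s['tcp_pos'])*100)
E
```

```text
8.1167 [  0.93479294 -12.33618677 -13.90511164] [-13.38627559  -2.50865542  -1.63306716]
```

Call:
carry_out([
  {"ax":0.3,"ay":-4,"az":-4.5,"x":-3,"y":-0.6,"z":0.5,"gripper":0.3},
  {"ax":0.6,"ay":-8,"az":-9,"x":-6.5,"y":-1.2,"z":0.5,"gripper":0.3},
  {"ax":0.9,"ay":-12.3,"az":-13.9,"x":-10,"y":-1.9,"z":0,"gripper":0.3},
  {"ax":0.9,"ay":-12.3,"az":-13.9,"x":-12.5,"y":-2.3,"z":-1,"gripper":0.3},
  {"ax":0.9,"ay":-12.3,"az":-13.9,"x":-13.4,"y":-2.5,"z":-1.6,"gripper":0.3},
  {"ax":0.9,"ay":-12.3,"az":-13.9,"x":-13.4,"y":-2.5,"z":-1.6,"gripper":0.3},
  {"ax":0.9,"ay":-12.3,"az":-13.9,"x":-13.4,"y":-2.5,"z":-1.6,"gripper":0.3},
  {"ax":0.9,"ay":-12.3,"az":-13.9,"x":-13.4,"y":-2.5,"z":-1.6,"gripper":0.3},
])

```text
t: 8.78
tcp_pos: [0.454, 0.0552, 0.2513]
orientation: [[-0.19, 0.982, 0.002], [0.982, 0.19, -0.001], [-0.001, 0.002, -1.0]]
wrist_force: [1.3, 0.5, 0.1]
gripper_width: 0.03
gripper_force: 0.0
```

```bash
python3 s.py; python3 - <<'E'
from h import *
import cv2
f=bot.grab_frame('wrist');a=f['frame'];np.save('w4.npy',a)
p=np.array(f['rotation']).T@(np.array([.452,.0547,.16])-f['origin']);u,v=f['cx']+f['fx']*p[0]/p[2],f['cy']+f['fy']*p[1]/p[2]
print(u,v,p)
h=cv2.resize(a[:,:,::-1],(512,384));t=cv2.resize(bot.grab_frame('top')['frame'][140:235,200:290,::-1],None,fx=4,fy=4,interpolation=2)
c=np.zeros((384,872+0,3),np.uint8)[:, :800];c[:,:512]=h;t=t[:, :288];c[:t.shape[0],512:512+t.shape[1]]=t;cv2.imwrite('pics/w4.png',c)
E
```

```text
8.78 [0.454  0.0552 0.2513] isoyaw 89.96 F [1.3 0.5 0.1] M [0.04 0.02 0.03] [-21.6  16.3   9.6 126.2  -4.3  37.7   1.9] 0.03
253.45951826528318 201.29777388883403 [-0.00116888  0.00835126  0.22466763]
```

View pics/w4.png

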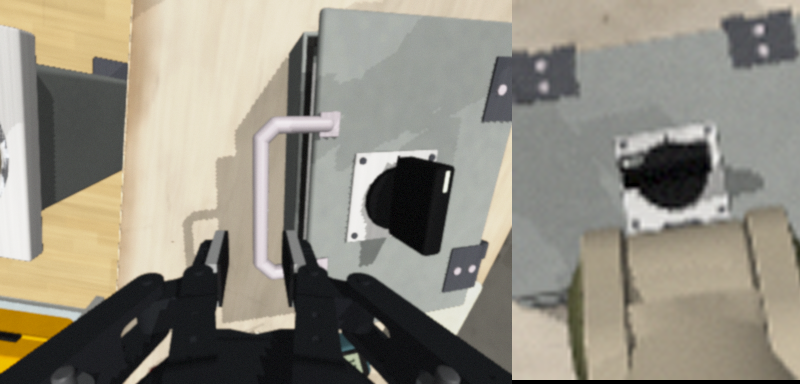

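The wrist view puts the bow bar at column 262, rows 125-272, a little right of the jaw centre at about 254. The bow is therefore near x = 0.4565, which gives a lid angle of about 0.25. I'll descend and grip it.

Call:
carry_out([
  {"ax":0,"ay":0,"az":0,"x":0.3,"y":0,"z":-1.5,"gripper":0.3},
  {"ax":0,"ay":0,"az":0,"x":0.3,"y":0,"z":-3,"gripper":0.3},
  {"ax":0,"ay":0,"az":0,"x":0.3,"y":0,"z":-4.5,"gripper":0.3},
  {"ax":0,"ay":0,"az":0,"x":0.3,"y":0,"z":-6,"gripper":0.3},
  {"ax":0,"ay":0,"az":0,"x":0.3,"y":0,"z":-7,"gripper":0.3},
  {"ax":0,"ay":0,"az":0,"x":0.3,"y":0,"z":-7.8,"gripper":0.3},
  {"ax":0,"ay":0,"az":0,"x":0.3,"y":0,"z":-7.8,"gripper":0.3},
  {"ax":0,"ay":0,"az":0,"x":0.3,"y":0,"z":-7.8,"gripper":1},
  {"ax":0,"ay":0,"az":0,"x":0.3,"y":0,"z":-7.8,"gripper":1},
  {"ax":0,"ay":0,"az":0,"x":0.3,"y":0,"z":-7.8,"gripper":1},
  {"ax":0,"ay":0,"az":0,"x":0.3,"y":0,"z":-7.8,"gripper":1},
  {"ax":0,"ay":0,"az":0,"x":0.3,"y":0,"z":-7.8,"gripper":1},
])

```text
t: 9.88
tcp_pos: [0.4583, 0.0553, 0.1742]
orientation: [[-0.19, 0.982, 0.006], [0.982, 0.19, 0.0], [-0.001, 0.006, -1.0]]
wrist_force: [5.6, 0.6, -7.7]
gripper_width: 0.01
gripper_force: 58.4
```

```bash
python3 s.py; python3 - <<'E'
from h import *
y=np.radians(10.95);bx=np.array([np.cos(y),np.sin(y),0]);H=np.array([.6735,.0975,.116])
P0=None
for th in np.arange(.24,1.75,.08):
    P=-.229*np.cos(th)*bx+[0,0,.229*np.sin(th)]
    P0=P if P0 is None else P0
    print(round(th,2),((P-P0)*100).round(1))
E
```

```text
9.88 [0.4583 0.0553 0.1742] isoyaw 89.95 F [ 5.6  0.6 -7.7] M [ 0.15 -1.19  0.  ] [-19.5  24.    7.4 130.3  -6.8  25.7   4.4] 0.01
0.24 [0. 0. 0.]
0.32 [0.5 0.1 1.8]
0.4 [1.1 0.2 3.5]
0.48 [1.9 0.4 5.1]
0.56 [2.8 0.5 6.7]
0.64 [3.8 0.7 8.2]
0.72 [4.9 1.  9.7]
0.8 [ 6.2  1.2 11. ]
0.88 [ 7.5  1.5 12.2]
0.96 [ 8.9  1.7 13.3]
1.04 [10.5  2.  14.3]
1.12 [12.   2.3 15.2]
1.2 [13.7  2.6 15.9]
1.28 [15.4  3.  16.5]
1.36 [17.1  3.3 16.9]
1.44 [18.9  3.7 17.3]
1.52 [20.7  4.  17.4]
1.6 [22.5  4.4 17.4]
1.68 [24.3  4.7 17.3]
```

Call:
carry_out([
  {"ax":0,"ay":0,"az":0,"x":0.2,"y":0,"z":0.9,"gripper":1},
  {"ax":0,"ay":0,"az":0,"x":0.5,"y":0.1,"z":1.8,"gripper":1},
  {"ax":0,"ay":0,"az":0,"x":0.8,"y":0.1,"z":2.6,"gripper":1},
  {"ax":0,"ay":0,"az":0,"x":1.1,"y":0.2,"z":3.5,"gripper":1},
  {"ax":0,"ay":0,"az":0,"x":1.5,"y":0.3,"z":4.3,"gripper":1},
  {"ax":0,"ay":0,"az":0,"x":1.9,"y":0.4,"z":5.1,"gripper":1},
  {"ax":0,"ay":0,"az":0,"x":2.3,"y":0.4,"z":5.9,"gripper":1},
  {"ax":0,"ay":0,"az":0,"x":2.8,"y":0.5,"z":6.7,"gripper":1},
  {"ax":0,"ay":0,"az":0,"x":2.8,"y":0.5,"z":6.7,"gripper":1},
])

```text
t: 10.63
tcp_pos: [0.4851, 0.0605, 0.242]
orientation: [[-0.19, 0.982, 0.004], [0.982, 0.19, 0.0], [-0.0, 0.004, -1.0]]
wrist_force: [1.6, 0.9, -0.4]
gripper_width: 0.0096
gripper_force: 59.2
```

```bash
python3 s.py
```

```text
10.63 [0.4851 0.0605 0.242 ] isoyaw 89.96 F [ 1.6  0.9 -0.4] M [ 0.36 -0.28 -0.01] [-21.   19.2   9.4 123.3  -5.   37.6   2.9] 0.0096
```

```bash
cat > plate.py <<'E'
from h import *
import cv2,sys
y=np.radians(10.95);bx=np.array([np.cos(y),np.sin(y),0]);H=np.array([.6735,.0975,.116])
for n,lo,(x0,y0,x1,y1) in(('scene',135,(225,100,310,230)),('top',215,(205,100,275,225))):
    f=bot.grab_frame(n);R=np.array(f['rotation'])
    for th in map(float,sys.argv[1:]):
        P=H+bx*(-.117*np.cos(th)+.005*np.sin(th))+[0,0,.117*np.sin(th)+.005*np.cos(th)]
        p=R.T@(P-f['origin']);print(n,th,np.round([f['cx']+f['fx']*p[0]/p[2],f['cy']+f['fy']*p[1]/p[2]],1))
    a=f['frame'];h=cv2.cvtColor(a,cv2.COLOR_RGB2HSV)
    m=((a.min(2)>lo)&(h[...,1]<25)).astype(np.uint8)[y0:y1,x0:x1]
    k,l,st,c=cv2.connectedComponentsWithStats(m)
    for i in range(1,k):
        if st[i,4]>25:print(' ',n,st[i,:4]+[x0,y0,0,0],st[i,4],(c[i]+[x0,y0]).round(1))
E
python3 plate.py .25 .56
```

```text
scene 0.25 [264. 186.]
scene 0.56 [268.6 174.3]
top 0.25 [239.7 184.5]
top 0.56 [238.6 177.9]
```

```bash
python3 - <<'E'
from h import *
f=bot.grab_frame('top');g=f['frame'].min(2);print('top rows165-200 step2, cols 222-256 step 3');
for r in range(160,200,3):print(r,g[r,222:258:3])
f=bot.grab_frame('scene');g=f['frame'].min(2)
for r in range(135,200,4):print(r,g[r,236:300:4])
E
```

```text
top rows165-200 step2, cols 222-256 step 3
160 [133 133 133 135 135 143 141 143 143 146 145 143]
163 [132 130 132 135 136 134 141 119 108 145 146 145]
166 [130 134 117  94  53  20  24  19  29 191 141 144]
169 [129  75 103  25  23  22  13  18  12 205 139 143]
172 [134  12   9  14  12  18  15  12   9 203 143 143]
175 [133 107   7  18  17   7  12   5   8 137  96  99]
178 [133 106   4   6  23  22  17  14  34 179 115 144]
181 [110  87 189  77  66  86  95 101 117 118 121 105]
184 [128  87 120 123 124 128 130 132 133 135 134 129]
187 [134 109 137 138 141 142 143 145 146 144 140 139]
190 [134 122 147 146 146 145 141 144 144 146 147 146]
193 [137 128 146 145 144 144 146 145 146 148 147 149]
196 [134 132  96 147 146 138 131 127 124 123 131 129]
199 [137 134 149 139 136 132 128 126 125 125 128 127]
135 [ 36  36  34  33  35  60  97 110  92  89  90  89  90  88  88  87]
139 [ 34  35  34  33  42  39  55 111 110  92  89  89  89  89  88  87]
143 [ 37  34  34  32  36  36 100 113 110 108  87  88  88  89  88  88]
147 [ 35  34  35  34  43  51 116 113 109 107 108  91  88  89  87  87]
151 [ 36  35  34  38 
[... 172 characters left out ...]
115 116  98  87]
163 [ 36  35  65  91  93  93  89  31  29  31  30  31  86 117 113 112]
167 [ 50  55  67  90  97 117 101  33  29  29  30  30 103 117 126 127]
171 [ 52  87  93  74 101 103 127  56  31  29  31  42 115 128 128 128]
175 [ 63  77  87 116  77  98 102 119  99  47  32  85  98 124 127 126]
179 [ 59  47  61  84 109 109 109 113 111 110  96 134 103 103 110 122]
183 [ 67  80  70  68  74  93  79  76  97 101 101  85  96 103 102 106]
187 [ 71 109  66  73  88  66  85  84  76  96 101 101 102 102 103 103]
191 [ 70  88  95  88  85  77  64  66  77  76  83 101 100 101 103 102]
195 [84 91 93 93 86 86 81 92 85 63 59 71 87 90 95 99]
199 [ 63  87 100  96  94  93  94  94  97  92  68  59  59  62  60  64]
```

The lid is following the grip: the plate in the top view has moved from row 184 to about row 173. I'll keep swinging.

Call:
carry_out([
  {"ax":0,"ay":0,"az":0,"x":0.5,"y":0.1,"z":0.8,"gripper":1},
  {"ax":0,"ay":0,"az":0,"x":1.0,"y":0.2,"z":1.5,"gripper":1},
  {"ax":0,"ay":0,"az":0,"x":1.5,"y":0.3,"z":2.3,"gripper":1},
  {"ax":0,"ay":0,"az":0,"x":2.1,"y":0.5,"z":3.0,"gripper":1},
  {"ax":0,"ay":0,"az":0,"x":2.7,"y":0.6,"z":3.7,"gripper":1},
  {"ax":0,"ay":0,"az":0,"x":3.4,"y":0.7,"z":4.3,"gripper":1},
  {"ax":0,"ay":0,"az":0,"x":4.0,"y":0.8,"z":4.9,"gripper":1},
  {"ax":0,"ay":0,"az":0,"x":4.7,"y":1.0,"z":5.5,"gripper":1},
  {"ax":0,"ay":0,"az":0,"x":5.4,"y":1.1,"z":6.1,"gripper":1},
  {"ax":0,"ay":0,"az":0,"x":6.1,"y":1.2,"z":6.6,"gripper":1},
])

```text
t: 11.67
tcp_pos: [0.5409, 0.0713, 0.3066]
orientation: [[-0.19, 0.982, -0.008], [0.982, 0.19, -0.001], [0.0, -0.008, -1.0]]
wrist_force: [-17.2, 0.5, 12.2]
gripper_width: 0.0097
gripper_force: 59.5
```

```bash
python3 s.py
```

```text
11.67 [0.5409 0.0713 0.3066] isoyaw 89.93 F [-17.2   0.5  12.2] M [-0.07  3.95 -0.  ] [-21.3  18.8  10.4 112.   -4.4  50.1   2.4] 0.0097
```

Call:
carry_out([
  {"ax":0,"ay":0,"az":0,"x":0.7,"y":0.1,"z":0.7,"gripper":1},
  {"ax":0,"ay":0,"az":0,"x":1.5,"y":0.3,"z":1.3,"gripper":1},
  {"ax":0,"ay":0,"az":0,"x":2.2,"y":0.4,"z":1.8,"gripper":1},
  {"ax":0,"ay":0,"az":0,"x":3.0,"y":0.6,"z":2.2,"gripper":1},
  {"ax":0,"ay":0,"az":0,"x":3.8,"y":0.7,"z":2.6,"gripper":1},
  {"ax":0,"ay":0,"az":0,"x":4.7,"y":0.9,"z":3.0,"gripper":1},
  {"ax":0,"ay":0,"az":0,"x":5.6,"y":1.1,"z":3.3,"gripper":1},
  {"ax":0,"ay":0,"az":0,"x":6.4,"y":1.3,"z":3.6,"gripper":1},
  {"ax":0,"ay":0,"az":0,"x":7.3,"y":1.4,"z":3.8,"gripper":1},
  {"ax":0,"ay":0,"az":0,"x":8.2,"y":1.6,"z":4.0,"gripper":1},
])

```text
t: 12.5
tcp_pos: [0.6266, 0.088, 0.3479]
orientation: [[-0.19, 0.982, 0.001], [0.982, 0.19, -0.0], [-0.0, 0.001, -1.0]]
wrist_force: [-6.4, -0.2, 9.5]
gripper_width: 0.0098
gripper_force: 62.6
```

```bash
python3 s.py
```

```text
12.5 [0.6266 0.088  0.3479] isoyaw 89.95 F [-6.4 -0.2  9.5] M [-0.01  1.57 -0.06] [-20.7  23.   10.9  98.6  -4.9  58.8   2.9] 0.0098
```

Call:
carry_out([
  {"ax":0,"ay":0,"az":0,"x":0.9,"y":0.2,"z":0.3,"gripper":1},
  {"ax":0,"ay":0,"az":0,"x":1.8,"y":0.4,"z":0.5,"gripper":1},
  {"ax":0,"ay":0,"az":0,"x":2.7,"y":0.5,"z":0.6,"gripper":1},
  {"ax":0,"ay":0,"az":0,"x":3.6,"y":0.7,"z":0.7,"gripper":1},
  {"ax":0,"ay":0,"az":0,"x":4.5,"y":0.9,"z":0.7,"gripper":1},
  {"ax":0,"ay":0,"az":0,"x":5.4,"y":1.1,"z":0.7,"gripper":1},
  {"ax":0,"ay":0,"az":0,"x":6.2,"y":1.2,"z":0.6,"gripper":1},
  {"ax":0,"ay":0,"az":0,"x":6.9,"y":1.3,"z":0.6,"gripper":1},
  {"ax":0,"ay":0,"az":0,"x":7.5,"y":1.4,"z":0.5,"gripper":1},
  {"ax":0,"ay":0,"az":0,"x":7.7,"y":1.5,"z":0.5,"gripper":1},
  {"ax":0,"ay":0,"az":0,"x":7.7,"y":1.5,"z":0.5,"gripper":1},
  {"ax":0,"ay":0,"az":0,"x":7.7,"y":1.5,"z":0.5,"gripper":1},
])

```text
t: 13.5
tcp_pos: [0.7052, 0.1033, 0.3518]
orientation: [[-0.19, 0.982, 0.004], [0.982, 0.19, -0.0], [-0.001, 0.004, -1.0]]
wrist_force: [1.9, 1.5, 2.3]
gripper_width: 0.0095
gripper_force: 62.7
```

```bash
python3 s.py
```

```text
13.5 [0.7052 0.1033 0.3518] isoyaw 89.96 F [1.9 1.5 2.3] M [ 0.35 -0.47  0.03] [-19.7  29.   10.9  87.7  -5.9  63.6   3.4] 0.0095
```

Call:
carry_out([
  {"ax":0,"ay":0,"az":0,"x":0,"y":0,"z":0,"gripper":0.2},
  {"ax":0,"ay":0,"az":0,"x":0,"y":0,"z":0,"gripper":0.2},
  {"ax":0,"ay":0,"az":0,"x":0,"y":0,"z":0,"gripper":0.2},
  {"ax":0,"ay":0,"az":0,"x":0,"y":0,"z":0,"gripper":0.2},
  {"ax":0,"ay":0,"az":0,"x":0,"y":0,"z":1,"gripper":0.2},
  {"ax":0,"ay":0,"az":0,"x":0,"y":0,"z":3,"gripper":0.2},
  {"ax":0,"ay":0,"az":0,"x":0,"y":0,"z":6,"gripper":0.2},
  {"ax":0,"ay":0,"az":0,"x":0,"y":0,"z":9,"gripper":0.2},
  {"ax":0,"ay":0,"az":0,"x":-3,"y":0,"z":11,"gripper":0.2},
  {"ax":0,"ay":0,"az":0,"x":-6,"y":0,"z":12,"gripper":0.2},
  {"ax":0,"ay":0,"az":0,"x":-9,"y":0,"z":12,"gripper":0.2},
  {"ax":0,"ay":0,"az":0,"x":-12,"y":0,"z":12,"gripper":0.2},
  {"ax":0,"ay":0,"az":0,"x":-14,"y":0,"z":12,"gripper":0.2},
  {"ax":0,"ay":0,"az":0,"x":-14,"y":0,"z":12,"gripper":0.2},
])

```text
t: 14.67
tcp_pos: [0.5603, 0.1026, 0.4733]
orientation: [[-0.191, 0.982, 0.002], [0.982, 0.191, 0.001], [0.0, 0.002, -1.0]]
wrist_force: [0.8, 0.0, 0.5]
gripper_width: 0.0341
gripper_force: 0.0
```

```bash
python3 s.py; python3 - <<'E'
from h import *
y=np.radians(10.95);bx=np.array([np.cos(y),np.sin(y),0]);by=np.array([-np.sin(y),np.cos(y),0]);H=np.array([.6735,.0975,.116])
import cv2
# bow predicted px and isolator px at th, in scene & wrist; print local grey along the box-x direction in scene
for n in('scene','wrist'):
    f=bot.grab_frame(n);a=f['frame'].astype(int);R=np.array(f['rotation'])
    cv2.imwrite(f'pics/end_{n}.png',f['frame'][:,:,::-1])
    for th in(1.5,1.58,1.65,1.71,1.78):
        for off in(.03,-.03):
            P=H+off*by-.229*np.cos(th)*bx+[0,0,.229*np.sin(th)]
            p=R.T@(P-f['origin']);u,v=int(round(f['cx']+f['fx']*p[0]/p[2])),int(round(f['cy']+f['fy']*p[1]/p[2]))
            print(n,th,off,u,v,a[v,u] if 0<=v<384 and 0<=u<512 else None)
E
```

```text
14.67 [0.5603 0.1026 0.4733] isoyaw 89.98 F [0.8 0.  0.5] M [-0.04 -0.05  0.01] [-24.7  12.9  11.1  95.4  -2.6  71.8  -2.1] 0.0341
scene 1.5 0.03 286 108 [98 95 89]
scene 1.5 -0.03 302 115 [96 93 87]
scene 1.58 0.03 292 106 [94 90 91]
scene 1.58 -0.03 307 113 [97 93 87]
scene 1.65 0.03 296 105 [92 89 84]
scene 1.65 -0.03 311 112 [87 84 79]
scene 1.71 0.03 300 104 [103  97  99]
scene 1.71 -0.03 315 111 [105  99 100]
scene 1.78 0.03 304 104 [121 115 116]
scene 1.78 -0.03 320 111 [113 107 107]
wrist 1.5 0.03 355 184 [76 80 77]
wrist 1.5 -0.03 349 242 [80 82 79]
wrist 1.58 0.03 375 184 [92 94 93]
wrist 1.58 -0.03 367 243 [87 92 86]
wrist 1.65 0.03 392 184 [117 115 105]
wrist 1.65 -0.03 383 242 [122 117 108]
wrist 1.71 0.03 406 184 [231 224 228]
wrist 1.71 -0.03 396 242 [231 224 228]
wrist 1.78 0.03 421 183 [126 123 113]
wrist 1.78 -0.03 411 240 [129 125 116]
```

With the arm clear, the wrist view shows the pinkish bow bar where a lid angle of 1.71 rad would put it. That is past upright and standing free, so I'm handing it in.

```bash
python3 -c "
from station import bot
print(bot.sign_off())"
```

```text
the job is handed in; nothing more can be done
None
```

The job is handed in at about 15 s on the robot's clock: the isolator sprang back to off, the lid stands open by itself at about 1.71 rad, and the arm is clear and did not go near the tools.

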